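# Load a module into the shielded test box, cover and clip it, and start the test

## Robot

A 6-joint arm with a two-finger parallel gripper is mounted at the origin on a cart in front of the work surface, level with it; the furniture and walls round the work are solid. World frame = base frame: x ahead of the robot, y to its left, z up, the work surface at z = 0. Lengths are in m, angles in rad, forces in N, time in s.
With the tool pointing down it reaches from about 0.275 to 0.825 m from the base axis. Payload 4.9 kg.
Tool frame: the origin (TCP) lies midway between the tips of the shut fingers; the grasp point (between the pads) lies 19 mm behind it; z points along the fingers, y is the direction in which the jaws open and shut (so a half turn about z gives the same grasp; the last joint's range is limited). The gripper opens to 85 mm and grips with 20 to 120 N. Pads are 22 mm wide; open, the fingers measure 114 mm over their backs; the gripper's body (76 mm by 85 mm) begins 54 mm behind the grasp point. The pads swing forward as they close: fully open they stand 13 mm farther back than shut.
Start: joints at [0.979, 0.326, -0.193, 1.052, 0, 1.437], TCP at [0.243, 0.493, 0.231] pointing down, gripper open.
Joint ranges: [-2.65, 2.65], [-0.97, 1.79], [-1.3, 1.35], [-1.93, 2.1], [-1.47, 1.37], [-3.14, 3.14]. Speed limits (rad/s): [2.57, 2.57, 3.14, 3.14, 3.14, 3.14].

## Interface

Orientations are given as a unit quaternion [w, x, y, z].
In Python, from cell import move_pose, line_to, movej, move_gripper, pause, inverse_kinematics, camera, IKError, sign_off, outline_of, mark_of, get_t, get_joint_pos, get_qvel, get_joint_efforts, get_tcp_pos, get_tool_rot, get_contact_force, get_torque, get_width gives the robot as it stands. Calls block until the motion is done:
- move_pose(position, orientation): joint-space move of the TCP to a pose.
- line_to(position, frame=None, feed=0.15): straight line of the TCP; frame=None keeps the orientation; feed is the mean speed in m/s.
- movej(angles): joint-space move.
- move_gripper(opening): opening from 0.0 (shut) to 1.0 (fully open); the grip force is fixed at half the most; returns when the fingers have stopped.
- pause(seconds).
- inverse_kinematics(position, orientation): joint angles nearest the present ones, or None.
- camera(name): name is "scene" or "top"; returns a dict with "color" (400x640x3 uint8, blue, green, red), "vertical_fov" (degrees; the focal length in pixels is half the picture's height over the tangent of half this angle, whatever the lens; pixels are square), "cx", "cy" (the principal point, pixels), "distortion" ([k1, k2, p1, p2, k3] as OpenCV has them; the pictures are not rectified), "R" (3x3) and "t" (3): a world point X has camera coordinates R X + t. Camera axes: x right, y down, z forward; pixel columns grow to the right and rows downward; lengths in m; the calibration is good to about 2 mm. A picture is of the moment at which its call begins. There is no depth.
A pose or a line that the arm cannot do raises IKError and nothing moves.
- sign_off(): hands the job in, once; it reports no verdict.
Trained networks look in a picture, given as the dict that the camera call returned (one of the last four; its "shot" number tells which), for a name from the list of things; names that differ only in an ending like _2 or _b are one class to them, and where a whole thing is asked for, a point or a joint stands for the part that bears it (a point fixed in the world has none). Each returns a list of dicts, best first, with "conf" (0 to 1); they miss things now and then, are a little off and sometimes report something else, mostly with a low value. They report only what shows in the picture. A call takes as long as a camera call. They do not tell look-alikes from the thing itself.
- outline_of(picture, query): "region" (400x640 bool, what is visible of it) and "box" ([centre column, centre row, width, height] as shares, 0 to 1, of the picture: columns of its width, rows of its height, round what is visible of it).
- mark_of(picture, query): "position" ([column, row] as shares, 0 to 1, of the picture: columns of its width, rows of its height: a listed point, or the origin of a listed thing).
Readings, each from a call of its own:
- get_t(): time.
- get_joint_pos(): joint angles.
- get_qvel(): joint speeds.
- get_joint_efforts(): joint torques, N m.
- get_tcp_pos(): TCP position.
- get_tool_rot(): TCP orientation.
- get_contact_force(): force on the tool from outside, world axes, zero at the start.
- get_torque(): the same for the moment, N m.
- get_width(): opening from 0.0 (shut) to 1.0 (fully open).
Only numpy, scipy, OpenCV 4.12 (cv2) and the standard library are available. Lean on these libraries where they do the work, as an engineer would, in place of code of your own. Each camera call takes 0.05 s, during which the arm holds its last target.

## Task

Put the power module in the shielded test box, flat on the floor between the four corner locators with its terminal block towards the back wall, then set the loose cover on the rim so that it sits fully home and level, and swing both side clips in over the cover to their stops. Only when the box is covered and clipped, press the round test button on the console fully down and let it go. Set the module and the cover down rather than dropping them, and leave the other things on the bench where they are.

Things in the scene. Friction and masses are not known exactly. Their poses are not given: they have to be found in the camera images.
- test_box: bare aluminium test box fixed to the bench: open tub 130 mm deep (x) by 160 mm wide (y), walls 6 mm; a grey console 50 mm deep, 40 mm high along its front (-x, robot side); a steel swing clip on a pillar outside its left and right walls. Origin: under the tub's centre, at bench level; x to the back wall (two brass sockets inside), y left, z up. May be turned by up to 0.2 rad.
- rim (a point): centre of the tub's mouth, at the height of the rim (72 mm above the bench, top of the black gasket); axes as the test box. The mouth inside the walls is 118 mm (x) by 148 mm (y).
- nest (a point): where the module's underside centre belongs: centre of the tub's floor, 6 mm above the bench; axes as the test box. Four black corner locators, 11 mm tall above the floor, leave 76 mm (x) by 102 mm (y) between them for the module.
- module: circuit board on an aluminium base plate 70 (x) by 96 (y) mm, 10 mm thick together; in its middle a dark finned heat sink 46 (x) by 34 (y) mm, 10 to 40 mm above the underside; grey terminal block along its +x edge. About 0.25 kg. Origin: centre of the underside, z up. Starts flat on the bench, terminal edge away from the robot (within 0.45 rad).
- heat_sink_top (a point): centre of the top of the heat sink (4 mm to -x from the module's centre, 40 mm above its underside). Gripped across its 34 mm width (the module's y); the board beside it is clear for fingers: only flat chips within 20 mm of the module's middle in x, parts up to 21 mm over the underside near its four corners.
- terminals (a point): top of the middle of the module's terminal block, 28.5 mm towards +x from the module's centre.
- cover: loose aluminium cover: plate 130 (x) by 160 (y) by 5.5 mm over an 8 mm deep lip 113 x 143 mm (lower half 110 x 140) that enters the tub's mouth with 2.5 mm to spare all round; black bridge handle on top. Origin: centre of the lip's bottom, z up; plate top at 13.5 mm. About 0.4 kg. Starts right way up on the bench, x within 0.45 rad of the world's; fits either way round.
- cover_grip (a point): middle of the cover's handle bar, 43.5 mm above the lip's bottom; the bar lies along the cover's x: 90 mm long (x), 16 mm wide (y, gripped across), 16 mm thick, its underside 22 mm above the plate.
- cover_seat (a point): centre of the plate's underside, 8 mm above the bottom of the lip: the face that rests on the rim, so that it coincides with the point rim when the cover is home.
- clip_left (a joint): flat steel clip on the box's left (+y), turning about an upright pivot at x 28, y 98 mm in the test box's frame. 0 rad: parked along the side, pointing to the front (-x). Swings inward to its stop at 1.57, where it points at the tub's middle over the cover's edge, 2 mm above a seated cover (it hits one not home). Light friction holds it; starts at -0.4 (turned outward) to 0.08.
- clip_left_knob (a point): middle of the upright black thumb knob on the left clip, 45 mm from its pivot: a cylinder 17 mm thick and 22 mm tall, its top 12 mm above this point and 115 mm above the bench.
- clip_right (a joint): the same clip mirrored on the right (-y) side: upright pivot 28 mm in x and -98 mm in y from the test box's origin; 0 rad parked along the side pointing to the front, 1.57 rad over the cover's edge; starts at -0.4 (turned outward) to 0.08, clear of the cover's way.
- clip_right_knob (a point): middle of the right clip's thumb knob, like the left one's.
- start (a joint): the test button: round black spring push button, 28 mm across, on the console in front of the tub, right of its middle. Reads 0 when released and 0.006 m fully down (about 5 N).
- start_top (a point): centre of the top of the test button; it is pressed straight down.
- meter: bystander: black hand multimeter, 152 x 78 x 43 mm. Origin: its underside.
- cutters: bystander: red-handled side cutters, 121 mm long. Origin: its underside.
- tape_roll: bystander: roll of amber tape, 64 mm across, 18 mm high. Origin: its underside.
- driver: bystander: screwdriver with a blue handle, 170 mm long, 14 mm thick. Origin: its underside.
- braid: bystander: flat black reel of desoldering braid, 53 mm across, 9 mm high. Origin: its underside.
- spare_tips: bystander: small dark box, 40 x 62 x 18 mm. Origin: its underside.
Mind the look-alikes: they are no part of the job. There is more than one size of the module; the job needs the larger.

How it is judged:
By the outcome, as a careful person would: the job done as asked, in the order asked, and still so for the second after the job is handed in, with the robot touching nothing.
It also fails if it takes over 72 s, if anything falls off the work surface, if the arm or the gripper's body presses on something with over 40 N, if the wrist force passes 120 N, or if a joint passes its speed limit or range.

## Working session

There is one attempt and no reset: what is moved stays moved. The work goes in short steps, each a Python script; the robot and the scene stay as the last script left them, time stands still between calls to the robot, and variables do not carry over. Pictures are saved under pics/ and viewed, and the job is handed in when it is done.

```bash
ls; mkdir -p pics
python3 - <<'E'
from cell import *
import cv2
for n in("scene","top"):
    c=camera(n); cv2.imwrite(f"pics/{n}0.png",c["color"])
    print(n,c["vertical_fov"],c["cx"],c["cy"],c["distortion"],c["R"],c["t"])
    for q in ["test_box","module","cover","rim","nest","heat_sink_top","terminals","cover_grip","cover_seat","clip_left_knob","clip_right_knob","start_top"]:
        print(q,[(round(d["conf"],2),round(d["position"][0]*640,1),round(d["position"][1]*400,1)) for d in mark_of(c,q)])
print(get_t(),get_tool_rot(),get_tcp_pos())
E
```

```text
pics
scene 55.24799864145416 320.3815312890299 199.09199468564472 [0.00563161 0.         0.         0.         0.        ] [[ 0.89095486 -0.45382009 -0.01570855]
 [-0.32759506 -0.6184205  -0.71430915]
 [ 0.31445335  0.64156325 -0.69965397]] [-0.53779523  0.12990709  1.11025278]
test_box [(0.81, 312.0, 210.4), (0.49, 404.0, 249.4), (0.2, 297.9, 217.8)]
module [(0.8, 276.6, 157.8), (0.75, 251.0, 146.2)]
cover [(0.73, 354.4, 280.3), (0.67, 279.1, 158.7)]
rim [(0.89, 313.0, 193.7), (0.39, 388.1, 349.8)]
nest [(0.6, 314.6, 209.4), (0.37, 354.1, 272.1), (0.23, 314.1, 192.1)]
heat_sink_top [(0.81, 275.0, 150.9), (0.66, 249.3, 139.1)]
terminals [(0.76, 284.7, 152.7)]
cover_grip [(0.82, 356.6, 270.7), (0.46, 277.6, 149.3)]
cover_seat [(0.58, 351.8, 276.3)]
clip_left_knob [(0.53, 313.4, 191.8), (0.44, 289.5, 166.0)]
clip_right_knob [(0.54, 331.0, 204.3), (0.36, 277.5, 149.2)]
start_top [(0.62, 301.2, 214.8), (0.41, 330.1, 206.9), (0.26, 405.9, 250.2)]
top 46.225916824637146 326.9616787872719 205.88456897224782 [-0.01688855  0.          0.          0.          0.        ] [[ 0.0225124  -0.99973696 -0.00438299]
 [-0.99177055 -0.0217799  -0.12616183]
 [ 0.12603318  0.00718713 -0.99199999]] [-0.16883637  0.53012236  1.33400273]
test_box [(0.88, 310.5, 209.7)]
module [(0.57, 173.8, 225.2)]
cover [(0.69, 408.1, 217.0)]
rim [(0.97, 312.1, 209.7)]
nest [(0.81, 311.1, 213.5)]
heat_sink_top [(0.79, 216.4, 211.2), (0.77, 172.4, 226.9), (0.6, 311.9, 210.3)]
terminals [(0.59, 219.9, 199.5), (0.58, 166.2, 225.7)]
cover_grip [(0.97, 409.8, 219.8)]
cover_seat [(0.87, 407.9, 218.9)]
clip_left_knob [(0.43, 272.0, 217.2)]
clip_right_knob [(0.64, 350.3, 207.5)]
start_top [(0.49, 335.5, 237.4)]
1.3 [ 1.40381897e-05  2.26905427e-01  9.73916797e-01 -1.18275224e-05] [0.2430976  0.4933666  0.23129047]
```

Run:
```python
import cv2
a=cv2.imread("pics/scene0.png");b=cv2.imread("pics/top0.png")
cv2.imwrite("pics/s0c.png",cv2.resize(a[100:340,180:500],None,fx=2.5,fy=2.5,interpolation=cv2.INTER_CUBIC))
cv2.imwrite("pics/t0c.png",cv2.resize(b[110:310,130:470],None,fx=2.35,fy=2.35,interpolation=cv2.INTER_CUBIC))
```

```text
(no output)
```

View pics/top0.png

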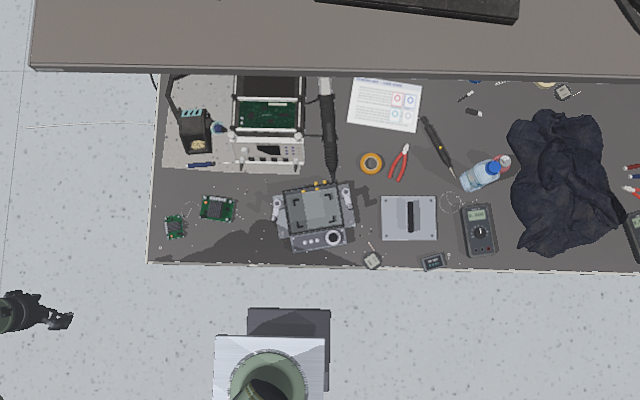

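View pics/s0c.png

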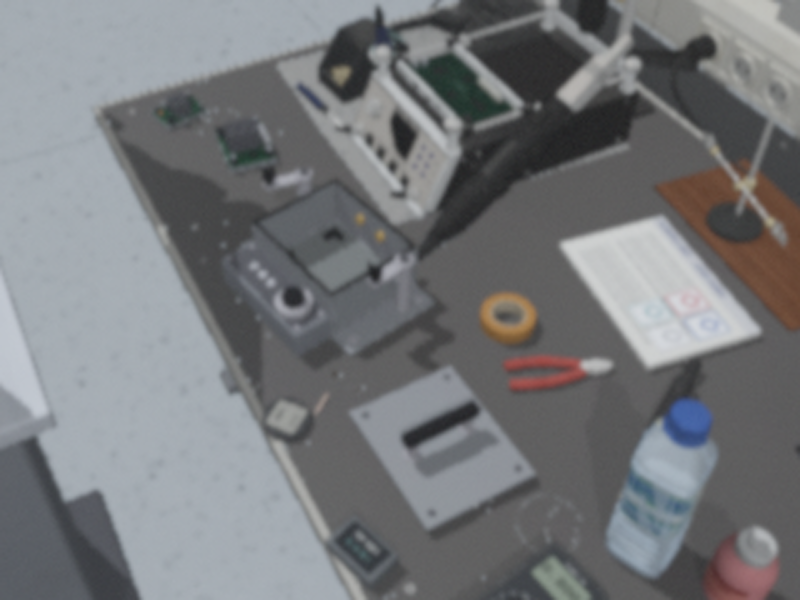

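View pics/t0c.png

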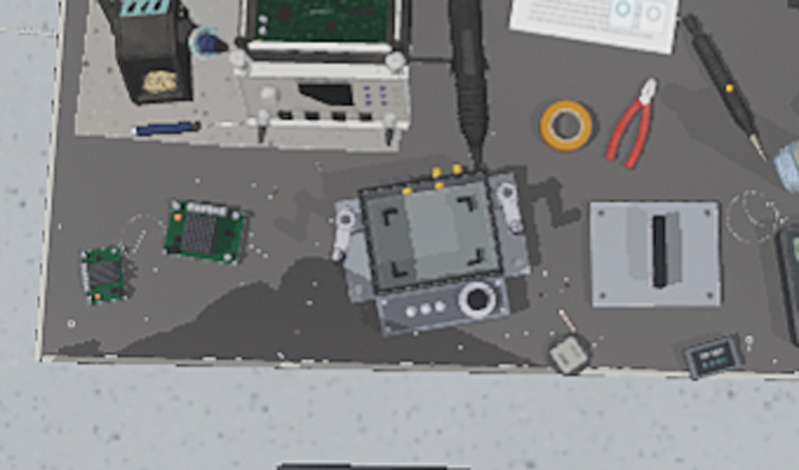

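The top view shows the larger module at about (217,209), terminals away from the robot. The open box is at (313,212) with its clips parked outward and its button at (335,237), and the cover is at (408,218). The smaller module at (174,226) is the look-alike. Next I'll fit poses by aligning known edges in both cameras.

```bash
cat > h.py <<'E'
import numpy as np, cv2
from scipy.optimize import minimize
from scipy.spatial.transform import Rotation as Rn
from cell import *
def K(c):
    f=200/np.tan(np.radians(c["vertical_fov"])/2); return np.array([[f,0,c["cx"]],[0,f,c["cy"]],[0,0,1.]])
def proj(c,P):
    return cv2.projectPoints(np.asarray(P,float).reshape(-1,1,3),cv2.Rodrigues(np.array(c["R"]))[0],np.array(c["t"],float),K(c),np.array(c["distortion"],float))[0].reshape(-1,2)
def ray(c,uv,z):
    d=cv2.undistortPoints(np.array([[uv]],float),K(c),np.array(c["distortion"],float))[0,0]
    R=np.array(c["R"]);o=-R.T@np.array(c["t"]);v=R.T@np.array([d[0],d[1],1.])
    return o+v*(z-o[2])/v[2]
def rect(sx,sy,z,cx=0,cy=0):
    a=np.array([[-1,-1],[1,-1],[1,1],[-1,1]])*[sx/2,sy/2]+[cx,cy]
    return [np.array([[*a[i],z],[*a[(i+1)%4],z]]) for i in range(4)]
def segs_pts(segs,step=.002):
    P=[];T=[]
    for s in segs:
        n=max(2,int(np.linalg.norm(s[1]-s[0])/step)); u=(np.arange(n)+.5)/n
        P.append(s[0]+(s[1]-s[0])*u[:,None]); T.append(np.repeat([(s[1]-s[0])/np.linalg.norm(s[1]-s[0])],n,0))
    return np.vstack(P),np.vstack(T)
def score(img,c,P,T,p,z0):
    R=Rn.from_euler('z',p[2]).as_matrix()
    W=P@R.T+[p[0],p[1],z0]; a=proj(c,W); b=proj(c,W+.001*(T@R.T)); d=b-a; d/=np.linalg.norm(d,axis=1)[:,None]
    n=np.c_[-d[:,1],d[:,0]]
    def s(q): return cv2.remap(img,q[:,0].astype(np.float32)[None],q[:,1].astype(np.float32)[None],cv2.INTER_LINEAR)[0]
    return np.abs(s(a+n*.9)-s(a-n*.9)).mean()
def fit(cams,segs,p0,z0=0,rng=(.012,.012,.08),sig=.8,n=400):
    P,T=segs_pts(segs); ims=[cv2.GaussianBlur(c["color"].astype(np.float32).mean(2),(0,0),sig) for c in cams]
    f=lambda p:-sum(score(i,c,P,T,p,z0) for i,c in zip(ims,cams))
    rs=np.random.default_rng(0); C=[np.array(p0)]+[np.array(p0)+rs.uniform(-1,1,3)*rng for _ in range(n)]
    C.sort(key=f); best=None
    for q in C[:6]:
        r=minimize(f,q,method='Nelder-Mead',options=dict(initial_simplex=[q,q+[.003,0,0],q+[0,.003,0],q+[0,0,.03]],xatol=1e-5,fatol=1e-4))
        if best is None or r.fun<best.fun: best=r
    return np.r_[best.x,-best.fun/len(cams)]
def draw(c,items,name,crop,fx):
    r0,r1,c0,c1=crop
    im=cv2.resize(c["color"][r0:r1,c0:c1],None,fx=fx,fy=fx,interpolation=cv2.INTER_CUBIC)
    for segs,p,z0,col in items:
        R=Rn.from_euler('z',p[2]).as_matrix()
        for s in segs:
            a=(proj(c,s@R.T+[p[0],p[1],z0])-[c0,r0]+.5)*fx-.5
            cv2.line(im,tuple(int(v) for v in a[0].round()),tuple(int(v) for v in a[1].round()),col,1)
    cv2.imwrite(name,im)
BOX=rect(.130,.160,.072)+rect(.118,.148,.072)
BOXO=rect(.130,.160,.072)
COV=rect(.130,.160,.0135); HAND=rect(.090,.016,.0435)
MOD=rect(.070,.096,.010); SINK=rect(.046,.034,.040,-.004)
E
cat > a.py <<'E'
from h import *
T=camera("top");S=camera("scene")
g={}
for n,uv,z,segs in(("box",(312.1,209.7),.072,BOX),("cov",(409.8,219.8),.0435,COV),("mod",(216.4,211.2),.04,MOD)):
    w=ray(T,uv,z); print(n,w)
    for nm,cs in(("top",[T]),("sc",[S]),("both",[T,S])):
        r=fit(cs,segs,[w[0],w[1],.17 if n=="box" else 0],rng=(.012,.012,.25)); print(nm,r.round(4)); g[n,nm]=r
print("modsink",fit([T,S],MOD+SINK,g["mod","both"][:3]), fit([T],MOD+SINK,g["mod","both"][:3]), fit([S],MOD+SINK,g["mod","both"][:3]))
print("covh",fit([T,S],COV+HAND,g["cov","both"][:3]))
it=[(BOX,g["box","both"],0,(0,255,0)),(COV+HAND,g["cov","both"],0,(0,0,255)),(MOD+SINK,g["mod","both"],0,(255,255,0))]
draw(T,it,"pics/t1.png",(170,270,190,450),3); draw(S,it,"pics/s1.png",(130,320,240,430),3.15)
E
python3 a.py
```

```text
box [ 0.51700392 -0.11545954  0.072     ]
top [ 0.5227 -0.1177  0.1869 29.7394]
sc [ 0.5284 -0.116   0.0343 13.8324]
both [ 0.5229 -0.1176  0.1861 20.5533]
cov [ 0.49723846 -0.39683598  0.0435    ]
top [ 5.06000e-01 -3.97400e-01  2.20000e-02  5.09937e+01]
sc [ 0.5035 -0.3999  0.0293 27.3237]
both [ 5.05900e-01 -3.97700e-01  2.34000e-02  3.69588e+01]
mod [0.51027152 0.16365632 0.04      ]
top [ 0.5206  0.1637 -0.1564 25.4129]
sc [ 0.5211  0.1731 -0.1292 14.3498]
both [ 0.5215  0.1717 -0.1437 19.2663]
modsink [ 0.5220463   0.17122552 -0.14401791 17.11339188] [ 0.52310871  0.17087526 -0.09641789 23.31522751] [ 0.51993719  0.17185493 -0.14033392 12.13599777]
covh [ 5.05894993e-01 -3.97846697e-01  2.38171369e-02  4.14677582e+01]
```

View pics/t1.png

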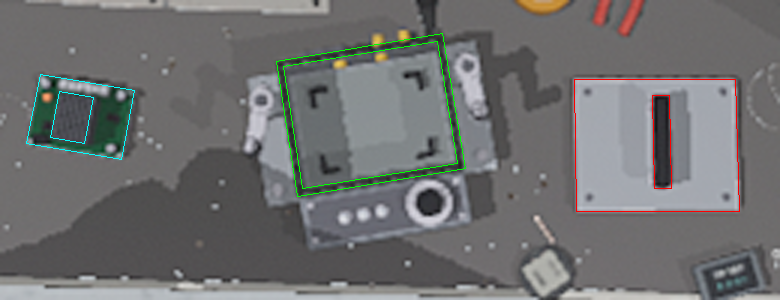

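View pics/s1.png

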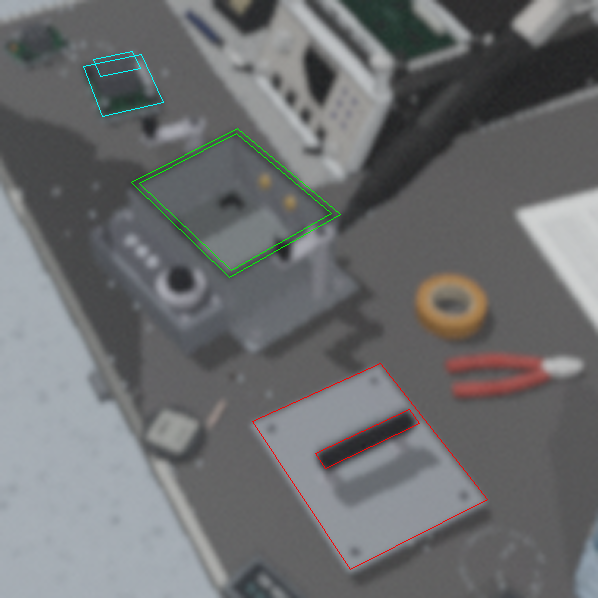

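```bash
cat > b.py <<'E'
from h import *
T=camera("top");S=camera("scene")
p=[.5215,.1717,-.1437]
draw(T,[],"pics/t2.png",(180,250,150,250),7); draw(S,[],"pics/s2.png",(130,190,225,310),9)
it=[(MOD,p,0,(255,255,0)),(SINK,p,0,(0,0,255))]
draw(T,it,"pics/t3.png",(180,250,150,250),7);draw(S,it,"pics/s3.png",(130,190,225,310),9)
E
python3 b.py; python3 -c "
import cv2,numpy as np
a=[cv2.imread(f'pics/{n}.png') for n in('t2','t3')]
cv2.imwrite('pics/t23.png',cv2.resize(np.vstack(a),None,fx=.6,fy=.6))
a=[cv2.imread(f'pics/{n}.png') for n in('s2','s3')]
cv2.imwrite('pics/s23.png',cv2.resize(np.vstack(a),None,fx=.55,fy=.55))"
```

```text
(no output)
```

View pics/t23.png

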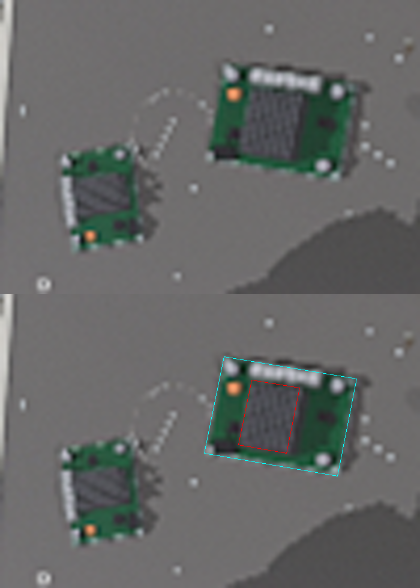

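View pics/s23.png

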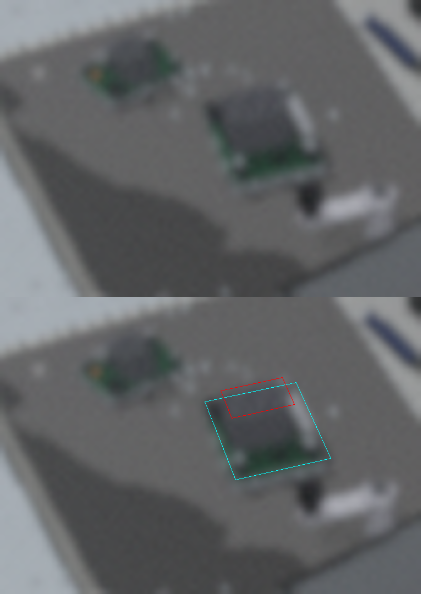

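```bash
cat > b.py <<'E'
from h import *
T=camera("top");S=camera("scene")
p0=[.52,.1645,-.15]
for nm,sg in(("M",MOD),("M+S",MOD+SINK),("M3",MOD*2+SINK)):
  for c in([T],[S],[T,S]): print(nm,fit(c,sg,p0,rng=(.005,.005,.06),sig=.6).round(4))
p=fit([T],MOD+SINK,p0,rng=(.005,.005,.06),sig=.6)
it=[(MOD,p,0,(255,255,0)),(SINK,p,0,(0,0,255))]
draw(T,it,"pics/t4.png",(180,250,180,250),7);draw(S,it,"pics/s4.png",(130,190,240,300),8)
a=cv2.imread("pics/t4.png");b=cv2.imread("pics/s4.png");h=min(len(a),len(b));cv2.imwrite("pics/c4.png",cv2.resize(np.hstack([a[:h],b[:h]]),None,fx=.8,fy=.8))
pb=[.5229,-.1176,.186]
print("box sc",fit([S],BOX,pb,rng=(.006,.006,.03)).round(4),fit([S],BOXO,pb,rng=(.006,.006,.03)).round(4),fit([T],BOXO,pb,rng=(.006,.006,.03)).round(4))
E
python3 b.py
```

```text
M [ 0.5207  0.1637 -0.1538 29.7714]
M [ 0.5208  0.173  -0.1366 16.1676]
M [ 0.5215  0.1721 -0.1325 22.2453]
M+S [ 0.5231  0.1712 -0.0991 26.7307]
M+S [ 0.5199  0.1717 -0.1434 13.6098]
M+S [ 0.5221  0.1715 -0.1406 19.4937]
M3 [ 0.5222  0.1714 -0.1408 27.3166]
M3 [ 0.5203  0.1723 -0.1382 14.5893]
M3 [ 0.5217  0.1715 -0.142  20.5633]
box sc [ 0.5282 -0.1161  0.0321 13.8642] [ 0.5282 -0.1136  0.1026 15.3488] [ 0.5221 -0.1178  0.1831 33.5373]
```

View pics/c4.png

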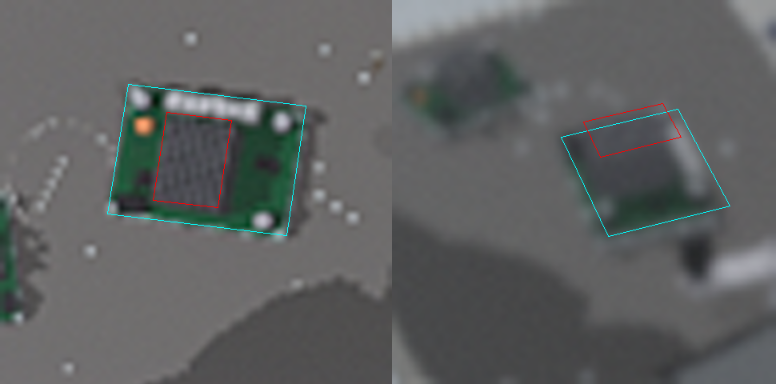

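```bash
cat > b.py <<'E'
from h import *
T=camera("top");S=camera("scene")
for n,c in(("T",T),("S",S)):
  for q in("module","heat_sink_top","cover","test_box"):
    for o in outline_of(c,q)[:2]:
      m=o["region"].astype(np.uint8); ys,xs=np.nonzero(m)
      print(n,q,round(o["conf"],2),m.sum(),xs.mean().round(1),ys.mean().round(1),cv2.minAreaRect(np.c_[xs,ys].astype(np.float32)))
sub=T["color"][188:230,192:242].astype(int)
g=(sub[:,:,1]-(sub[:,:,0]+sub[:,:,2])/2)
for r in range(0,42,1): print(r+188,''.join('#' if v>18 else '+' if v>8 else '.' for v in g[r]))
E
python3 b.py
```

```text
T module 0.72 758 217.0 208.4 ((217.14599609375, 208.6728515625), (33.65642547607422, 23.866518020629883), 10.007979393005371)
T module 0.6 407 174.1 226.5 ((173.92001342773438, 226.43997192382812), (23.193105697631836, 18.1019344329834), 81.8698959350586)
T heat_sink_top 0.97 762 216.9 208.3 ((217.13255310058594, 208.58224487304688), (32.555782318115234, 24.04030418395996), 10.007980346679688)
T heat_sink_top 0.73 421 174.1 226.4 ((174.17599487304688, 226.46798706054688), (23.165666580200195, 19.31962776184082), 79.69515228271484)
T cover 0.67 2364 408.1 217.5 ((408.5, 217.0), (44.0, 55.0), 90.0)
T test_box 0.56 4564 313.4 215.0 ((312.351318359375, 215.60812377929688), (66.74598693847656, 80.71990203857422), 80.53767395019531)
S module 0.94 398 278.0 158.1 ((278.1499938964844, 157.95001220703125), (20.871028900146484, 20.55480194091797), 71.56504821777344)
S module 0.49 196 250.9 144.1 ((250.8556671142578, 143.67526245117188), (11.879549980163574, 19.08850860595703), 66.03751373291016)
S heat_sink_top 0.95 405 277.9 157.7 ((277.8999938964844, 157.6999969482422), (21.50348663330078, 
[... 2172 characters left out ...]
....+######++......+#########+..........
218 ..............#############+#####+...##+..........
219 ..................++#############....++...........
220 ........................++#######+...##...........
221 ...........................+..+++####+............
222 .................................+..++............
223 ..................................................
224 ..................................................
225 ..................................................
226 ..................................................
227 ..................................................
228 ..................................................
229 ..................................................
```

```bash
cat > b.py <<'E'
from h import *
T=camera("top");S=camera("scene")
print(ray(T,(217.1,208.6),.008), ray(T,(217,208.4),.012))
for p in([.5207,.1637,-.154],[.5207,.1665,-.154],[.5207,.169,-.154]):
  print(p,proj(T,[[p[0],p[1],.01]]), proj(T,[np.array([p[0],p[1],.04])+Rn.from_euler('z',p[2]).apply([-.004,0,0])]))
E
python3 b.py
```

```text
[0.52162747 0.16981176 0.008     ] [0.52175429 0.16916566 0.012     ]
[0.5207, 0.1637, -0.154] [[218.97385696 208.8737689 ]] [[216.29083099 208.98204318]]
[0.5207, 0.1665, -0.154] [[218.03490073 208.85315186]] [[215.33116879 208.9609641 ]]
[0.5207, 0.169, -0.154] [[217.19660758 208.83474449]] [[214.47439186 208.94214425]]
```

```bash
cat >> h.py <<'E'
def quat(th):
    c,s=np.cos(th),np.sin(th)
    M=np.array([[-c,-s,0],[-s,c,0],[0,0,-1]])  # columns x,y,z
    q=Rn.from_matrix(M).as_quat(); return [q[3],q[0],q[1],q[2]]
def rot2(th,v): return np.array([np.cos(th)*v[0]-np.sin(th)*v[1],np.sin(th)*v[0]+np.cos(th)*v[1]])
def st(m=""): print(m,"t",round(get_t(),2),"tcp",np.round(get_tcp_pos(),4),"F",np.round(get_contact_force(),1),"w",round(get_width(),3))
def save(n):
    c=camera(n); k=f"pics/{n}_{int(get_t()*100)}.png"; cv2.imwrite(k,c["color"]); print(k); return c
E
python3 - <<'E'
import sys; sys.path.insert(0,'.')
from h import *
th=-.154; xy=np.array([.521,.169])+rot2(th,[-.004,0])
st()
print(inverse_kinematics([*xy,.014],quat(th)))
move_pose([*xy,.13],quat(th)); st()
line_to([*xy,.055],feed=.15); st()
save("top"); save("scene")
E
```

```text
t 2.2 tcp [0.2431 0.4934 0.2313] F [-0.3 -0.4  0. ] w 1.001
[ 0.18131045  0.55769471 -0.4644984   0.54860323  0.          0.33531045]
 t 3.8 tcp [0.5169 0.1704 0.1302] F [-0.6 -0.2  0.2] w 1.0
 t 4.45 tcp [0.5173 0.1701 0.0555] F [ 0.7 -0.5  0.5] w 0.996
pics/top_450.png
pics/scene_455.png
```

```bash
python3 -c "
import cv2
a=cv2.imread('pics/scene_455.png');cv2.imwrite('pics/v1.png',cv2.resize(a[100:200,220:340],None,fx=6,fy=6,interpolation=2))
a=cv2.imread('pics/top_450.png');cv2.imwrite('pics/v2.png',cv2.resize(a[170:270,150:270],None,fx=6,fy=6,interpolation=2))"
```

```text
(no output)
```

View pics/v1.png

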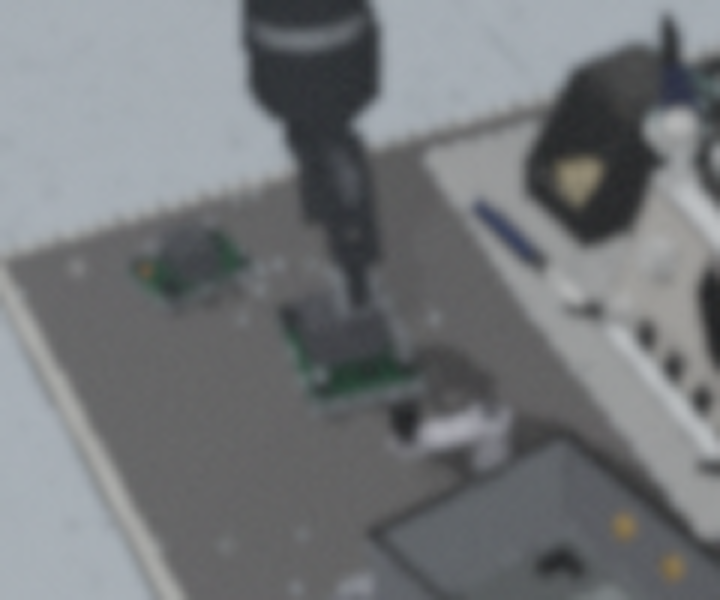

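View pics/v2.png

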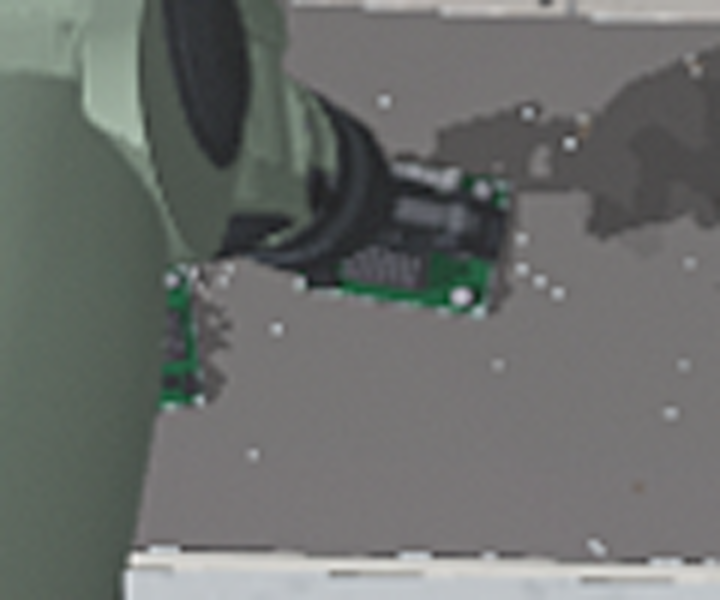

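Run:
```python
import sys; sys.path.insert(0,'.')
from h import *
T=camera("top");S=camera("scene")
th=-.154;m=np.array([.521,.169]);t=get_tcp_pos()
for n,c,o in(("T",T,(150,170)),("S",S,(220,100))):
  im=cv2.resize(c["color"][o[1]:o[1]+100,o[0]:o[0]+120],None,fx=6,fy=6,interpolation=2)
  def dot(P,col):
    q=(proj(c,[P])[0]-o+.5)*6; cv2.circle(im,tuple(int(v) for v in q),4,col,-1)
  for sx in(-.023,.023):
    for sy in(-.017,.017): dot([*(m+rot2(th,[-.004+sx,sy])),.04],(0,0,255))
  for sx in(-.035,.035):
    for sy in(-.048,.048): dot([*(m+rot2(th,[sx,sy])),.01],(255,255,0))
  for sx in(-.011,.011):
    for sy in(-.0425,.0425,-.057,.057): dot([*(t[:2]+rot2(th,[sx,sy])),t[2]+.013],(0,255,255))
  cv2.imwrite(f"pics/d{n}.png",im)
```

```text
(no output)
```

View pics/dT.png

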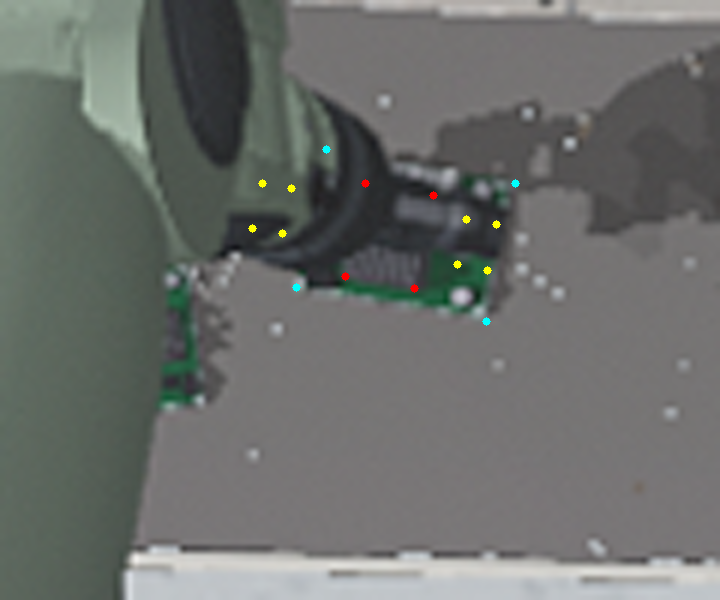

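View pics/dS.png

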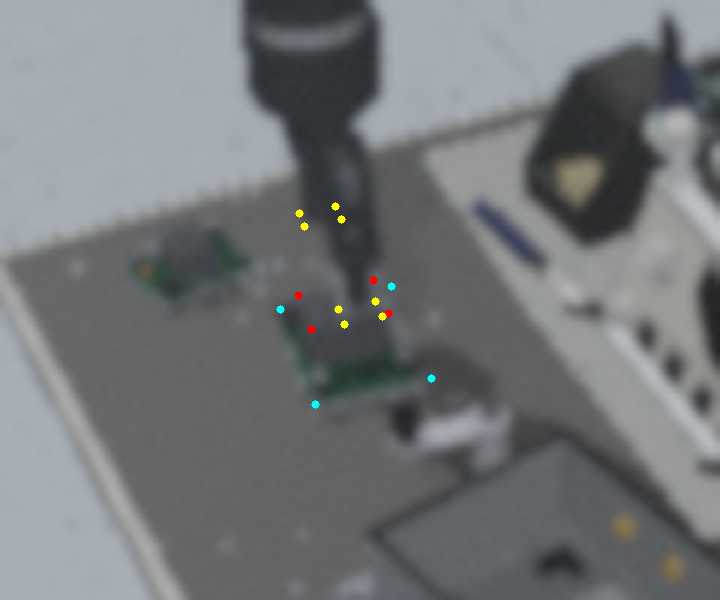

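Run:
```python
import sys; sys.path.insert(0,'.')
from h import *
th=-.154; xy=np.array([.521,.169])+rot2(th,[-.004,0])
line_to([*xy,.016],feed=.08); st()
move_gripper(0.0); st("grip"); print(get_torque())
line_to([*xy,.045],feed=.08); st("lift")
c=save("scene");draw(c,[],"pics/v3.png",(100,200,220,340),6)
```

```text
t 5.28 tcp [0.517  0.1696 0.0159] F [-0.4 -0.  -0.4] w 1.004
grip t 5.82 tcp [0.5176 0.1698 0.0167] F [-0.2  0.6  5.7] w 0.387
[0.08222729 0.1645472  0.0533115 ]
lift t 6.33 tcp [0.517  0.1695 0.045 ] F [ 0.4  0.1 -3.7] w 0.383
pics/scene_638.png
```

View pics/v3.png

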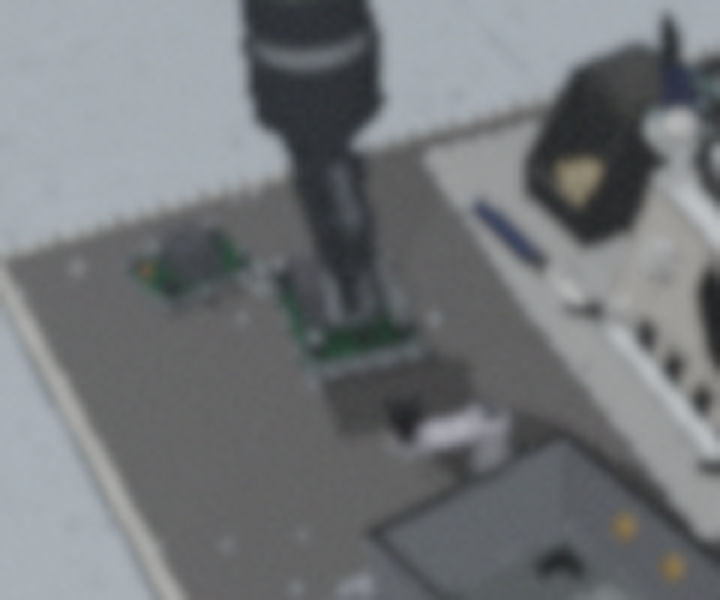

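```bash
cat > c.py <<'E'
import sys; sys.path.insert(0,'.')
from h import *
th=.185; B=np.array([.5225,-.1177]); xy=B+rot2(th,[-.004,0])
t=get_tcp_pos(); line_to([t[0],t[1],.17],feed=.2)
move_pose([*xy,.17],quat(th)); st()
line_to([*xy,.115],feed=.15); st()
for n,crop in(("top",(170,260,260,360)),("scene",(130,250,250,370))):
    c=save(n); z=get_tcp_pos()[2]-.0165
    p=[*(get_tcp_pos()[:2]+rot2(th,[.004,0])),th]
    draw(c,[],f"pics/e_{n}0.png",crop,5);
    draw(c,[(MOD,p,z,(255,255,0)),(BOX,[*B,th],0,(0,255,0)),(SINK,p,z,(0,0,255))],f"pics/e_{n}.png",crop,5)
E
python3 c.py
```

```text
t 8.27 tcp [ 0.5182 -0.1175  0.1693] F [ 0.4 -0.4 -3.5] w 0.383
 t 8.78 tcp [ 0.5188 -0.1176  0.1152] F [ 0.4  0.2 -2.5] w 0.384
pics/top_883.png
pics/scene_888.png
```

View pics/e_top.png

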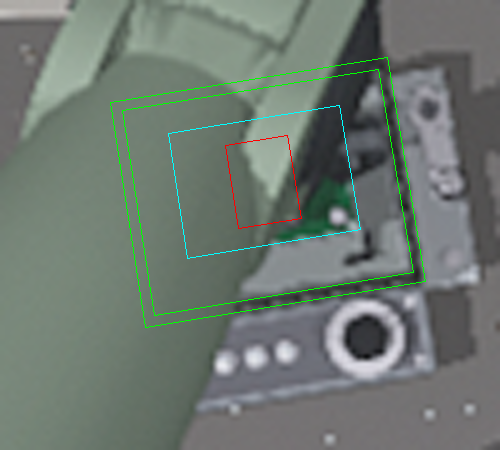

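View pics/e_scene.png

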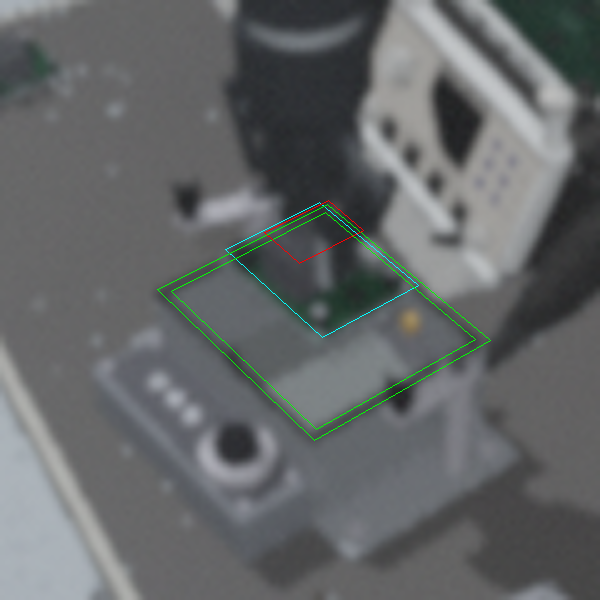

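View pics/e_scene0.png

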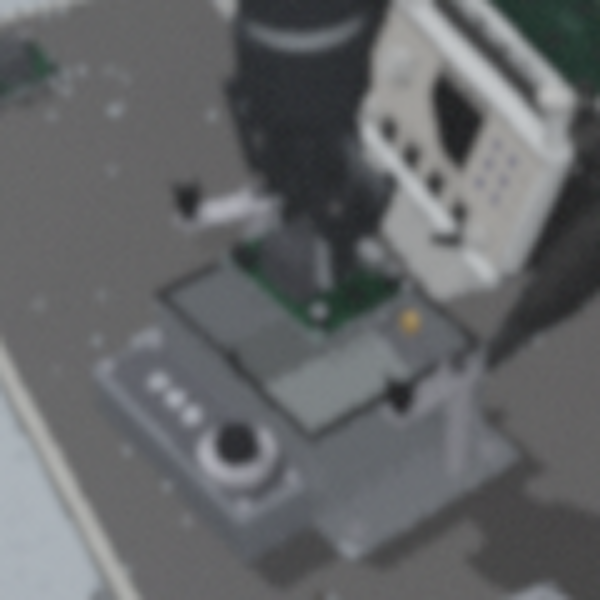

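```bash
cat > d.py <<'E'
import sys; sys.path.insert(0,'.')
from h import *
th=.185; B=np.array([.5225,-.1177]); t=get_tcp_pos(); zc=t[2]-.0165
p=np.array([*(t[:2]+rot2(th,[.004,0])),th])
T=camera("top");S=camera("scene")
def green(c): 
    a=c["color"].astype(np.float32); return a[:,:,1]-(a[:,:,0]+a[:,:,2])/2
def gray(c): return c["color"].astype(np.float32).mean(2)
def prof(c,img,seg,p,z0,rng=6):
    # signed profile across an edge; returns offset (px along outward image normal) & mm scale
    P,Tt=segs_pts([seg]); R=Rn.from_euler('z',p[2]).as_matrix()
    W=P@R.T+[p[0],p[1],z0]; a=proj(c,W)
    mid=P.mean(0); out=np.array([mid[0] if abs(seg[0][0]-seg[1][0])<1e-6 else 0, mid[1] if abs(seg[0][1]-seg[1][1])<1e-6 else 0,0]); out/=np.linalg.norm(out)
    b=proj(c,W+.001*(R@out)); d=b-a  # px per mm outward
    s=np.arange(-12,12.1,.5); V=[]
    for k in s:
        q=a+d*k; V.append(cv2.remap(img,q[:,0].astype(np.float32)[None],q[:,1].astype(np.float32)[None],cv2.INTER_LINEAR)[0].mean())
    return s,np.array(V)
def seg(x0,y0,x1,y1,z): return np.array([[x0,y0,z],[x1,y1,z]])
gT,gS=[cv2.GaussianBlur(green(c),(0,0),.6) for c in(T,S)]
for nm,c,g,sgs in(("T",T,gT,[("-x",seg(-.035,-.040,-.035,-.015,.01)),("-y",seg(-.030,-.048,-.005,-.048,.01))]),
             ("S",S,gS,[("-x",seg(-.035,-.043,-.035,.043,.01)),("-y",seg(-.030,-.048,.020,-.048,.01))])):
    for e,sg in sgs:
        s,V=prof(c,g,sg,p,zc); print(nm,e,dict(zip(s[::2],V[::2].round(0).astype(int))))
E
python3 d.py
```

```text
T -x {np.float64(-12.0): np.int64(17), np.float64(-11.0): np.int64(18), np.float64(-10.0): np.int64(20), np.float64(-9.0): np.int64(22), np.float64(-8.0): np.int64(25), np.float64(-7.0): np.int64(28), np.float64(-6.0): np.int64(30), np.float64(-5.0): np.int64(32), np.float64(-4.0): np.int64(32), np.float64(-3.0): np.int64(30), np.float64(-2.0): np.int64(23), np.float64(-1.0): np.int64(16), np.float64(0.0): np.int64(10), np.float64(1.0): np.int64(6), np.float64(2.0): np.int64(3), np.float64(3.0): np.int64(2), np.float64(4.0): np.int64(1), np.float64(5.0): np.int64(2), np.float64(6.0): np.int64(2), np.float64(7.0): np.int64(2), np.float64(8.0): np.int64(2), np.float64(9.0): np.int64(2), np.float64(10.0): np.int64(2), np.float64(11.0): np.int64(2), np.float64(12.0): np.int64(2)}
T -y {np.float64(-12.0): np.int64(16), np.float64(-11.0): np.int64(16), np.float64(-10.0): np.int64(17), np.float64(-9.0): np.int64(18), np.float64(-8.0): np.int64(20), np.float64(-7.0): np.int64(22), np.float64(-6.0): np.int64(23), np.float64(-5.0): np.int64(24), np.float64(-4.0): np.int64(24), np.float64(-3.0)
[... 1336 characters left out ...]
-10.0): np.int64(12), np.float64(-9.0): np.int64(12), np.float64(-8.0): np.int64(13), np.float64(-7.0): np.int64(13), np.float64(-6.0): np.int64(13), np.float64(-5.0): np.int64(12), np.float64(-4.0): np.int64(11), np.float64(-3.0): np.int64(10), np.float64(-2.0): np.int64(9), np.float64(-1.0): np.int64(8), np.float64(0.0): np.int64(7), np.float64(1.0): np.int64(5), np.float64(2.0): np.int64(4), np.float64(3.0): np.int64(3), np.float64(4.0): np.int64(2), np.float64(5.0): np.int64(1), np.float64(6.0): np.int64(1), np.float64(7.0): np.int64(1), np.float64(8.0): np.int64(0), np.float64(9.0): np.int64(0), np.float64(10.0): np.int64(0), np.float64(11.0): np.int64(0), np.float64(12.0): np.int64(1)}
```

Run:
```python
import sys; sys.path.insert(0,'.')
from h import *
t=get_tcp_pos(); th=.185; B=np.array([.5225,-.1177]); xy=B+rot2(th,[-.004,0])
st()
for z,f in((.06,.15),(.036,.06),(.031,.04),(.028,.03),(.0255,.03),(.0235,.03)):
    line_to([*xy,z],feed=f); st(z); print(np.round(get_torque(),2))
    if get_contact_force()[2]>6: print("contact");break
```

```text
t 8.98 tcp [ 0.5196 -0.1186  0.1162] F [ 0.3 -0.2 -2.4] w 0.385
0.06 t 9.5 tcp [ 0.5188 -0.1186  0.0604] F [-0.1  0.4 -3. ] w 0.384
[-0.02 -0.03  0.03]
0.036 t 10.05 tcp [ 0.5183 -0.1183  0.0357] F [ 0.1 -0.8 -2.4] w 0.387
[ 0.03 -0.02  0.04]
0.031 t 10.32 tcp [ 0.5184 -0.1184  0.0308] F [-0.2 -0.6 -3.9] w 0.386
[-0.01 -0.    0.02]
0.028 t 10.57 tcp [ 0.5184 -0.1184  0.0278] F [ 0.1 -0.  -3.4] w 0.381
[-0.02  0.04  0.06]
0.0255 t 10.82 tcp [ 0.5184 -0.1184  0.0253] F [-0.1  0.5 -3.5] w 0.384
[ 0.02 -0.01 -0.03]
0.0235 t 11.07 tcp [ 0.5184 -0.1184  0.0234] F [ 0.1 -0.5 -3.7] w 0.384
[-0.   -0.03  0.12]
```

Run:
```python
import sys; sys.path.insert(0,'.')
from h import *
th=.185; B=np.array([.5225,-.1177]); xy=B+rot2(th,[-.004,0])
for z in(.0225,.0217,.021):
    line_to([*xy,z],feed=.02); st(z)
    if get_contact_force()[2]>-1: print("contact");break
move_gripper(1.0); st("open")
line_to([*xy,.16],feed=.2); st()
```

```text
0.0225 t 11.32 tcp [ 0.5187 -0.1185  0.0227] F [ 0.2  0.1 -0.8] w 0.387
contact
open t 11.89 tcp [ 0.5186 -0.1184  0.0225] F [0.4 0.4 0. ] w 1.002
 t 12.73 tcp [ 0.5179 -0.1182  0.1591] F [ 0.5 -0.3 -0. ] w 0.998
```

```bash
cat > e.py <<'E'
import sys; sys.path.insert(0,'.')
from h import *
th=.0235; C=np.array([.5059,-.3977])
move_pose([*C,.13],quat(th)); st()
T=save("top");S=save("scene")
B=[.5225,-.1177,.185]
draw(T,[],"pics/f_t0.png",(170,260,260,360),5)
draw(T,[(BOX,B,0,(0,255,0)),(MOD,B,.006,(255,255,0))],"pics/f_t.png",(170,260,260,360),5)
draw(S,[(BOX,B,0,(0,255,0)),(MOD,B,.006,(255,255,0))],"pics/f_s.png",(140,260,250,370),5)
h=[cv2.imread("pics/f_t0.png"),cv2.imread("pics/f_t.png")];cv2.imwrite("pics/f_tt.png",cv2.resize(np.hstack(h),None,fx=.8,fy=.8))
E
python3 e.py
```

```text
t 13.82 tcp [ 0.506  -0.3962  0.1296] F [-0.6  0.3  0.3] w 1.005
pics/top_1386.png
pics/scene_1391.png
```

View pics/f_tt.png

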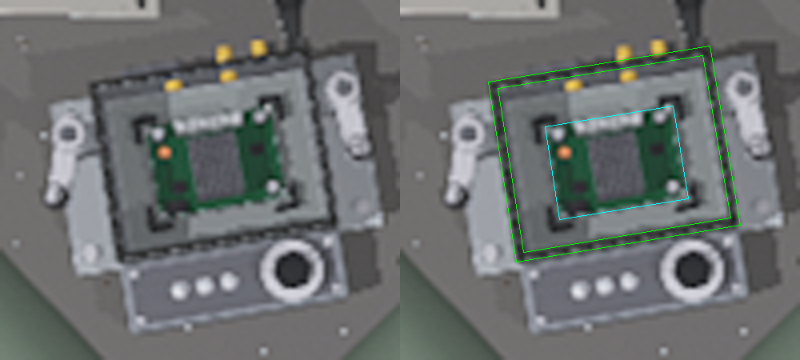

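View pics/f_s.png

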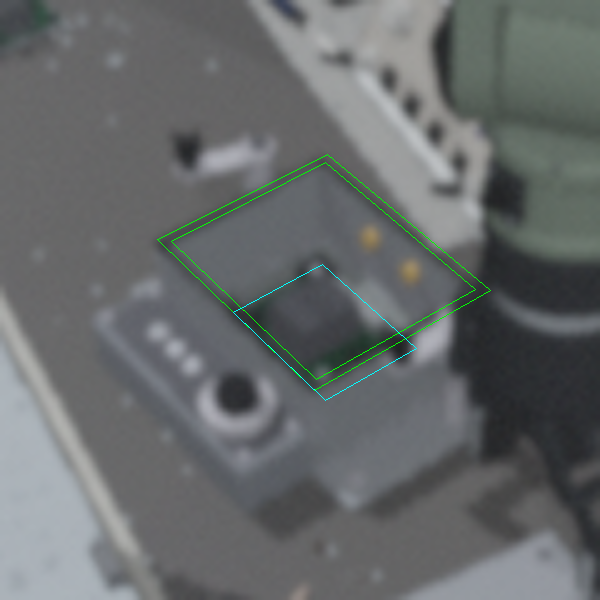

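```bash
cat > f.py <<'E'
import sys; sys.path.insert(0,'.')
from h import *
th=.0235; C=np.array([.5059,-.3977])
line_to([*C,.06],feed=.15); line_to([*C,.0235],feed=.08); st()
move_gripper(0.0); st("grip"); print(np.round(get_torque(),2))
line_to([*C,.06],feed=.08); st("lift"); print(np.round(get_torque(),2))
c=save("scene");z=get_tcp_pos()[2]-.0235
draw(c,[(COV,[*get_tcp_pos()[:2],th],z,(0,0,255))],"pics/g_s.png",(200,350,280,440),4)
c=save("top")
draw(c,[(COV,[*get_tcp_pos()[:2],th],z,(0,0,255))],"pics/g_t.png",(150,270,350,470),5)
E
python3 f.py
```

```text
t 15.14 tcp [ 0.5057 -0.3975  0.023 ] F [-0.2  0.4 -0.4] w 0.995
grip t 15.78 tcp [ 0.5061 -0.398   0.024 ] F [-0.2  0.1  2.3] w 0.177
[0.05 0.05 0.04]
lift t 16.39 tcp [ 0.506  -0.3978  0.0603] F [-0.7  0.1 -4.8] w 0.179
[0.04 0.01 0.01]
pics/scene_1644.png
pics/top_1649.png
```

View pics/g_s.png

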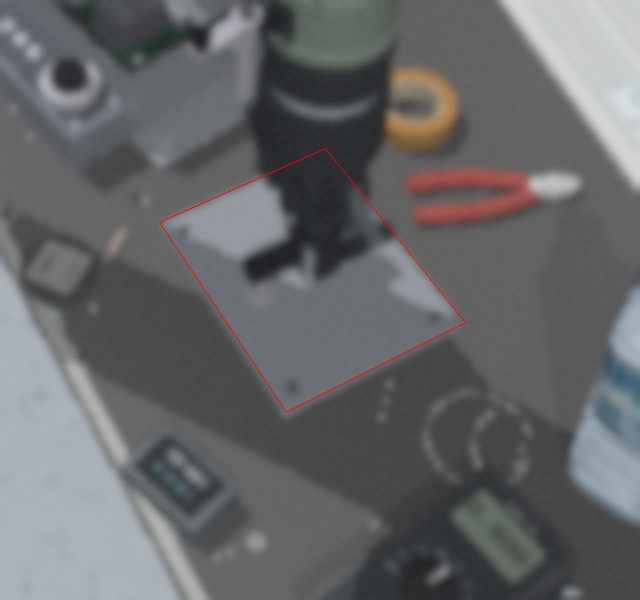

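View pics/g_t.png

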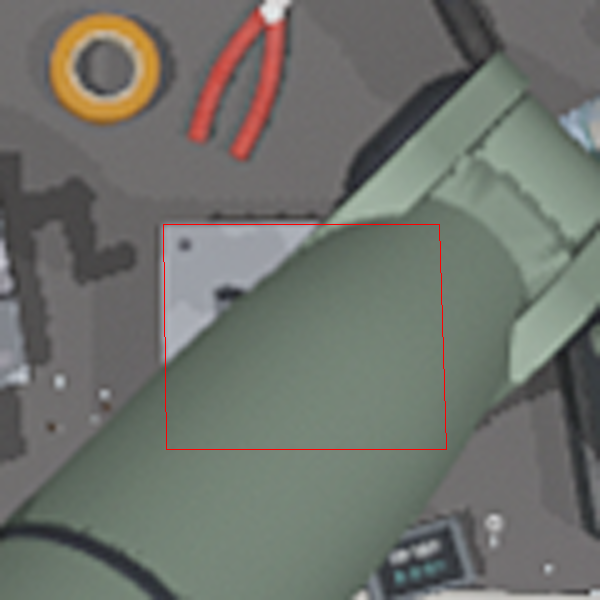

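```bash
cat > g.py <<'E'
import sys; sys.path.insert(0,'.')
from h import *
t=get_tcp_pos(); line_to([t[0],t[1],.18],feed=.2)
th=.185; B=np.array([.5225,-.1177])
move_pose([*B,.18],quat(th)); st()
line_to([*B,.112],feed=.12); st()
S=save("scene");T=save("top");t=get_tcp_pos(); z=t[2]-.024
for c,n,cr in((S,"s",(130,260,240,390)),(T,"t",(160,260,250,370))):
    draw(c,[(COV,[*t[:2],th],z,(0,0,255)),(BOX,[*B,th],0,(0,255,0))],f"pics/h_{n}.png",cr,5)
    draw(c,[],f"pics/h_{n}0.png",cr,5)
P=[t[0],t[1],th]
print(fit([S],COV,P,z0=z,rng=(.006,.006,.04)))
E
python3 g.py
```

```text
t 18.32 tcp [ 0.5229 -0.1188  0.1799] F [ 1.1 -0.9 -4.7] w 0.175
 t 19.04 tcp [ 0.523  -0.1184  0.1124] F [-0.3 -0.1 -4.2] w 0.177
pics/scene_1909.png
pics/top_1914.png
[ 0.51873957 -0.12213355  0.18419312 20.19018364]
```

View pics/h_s.png

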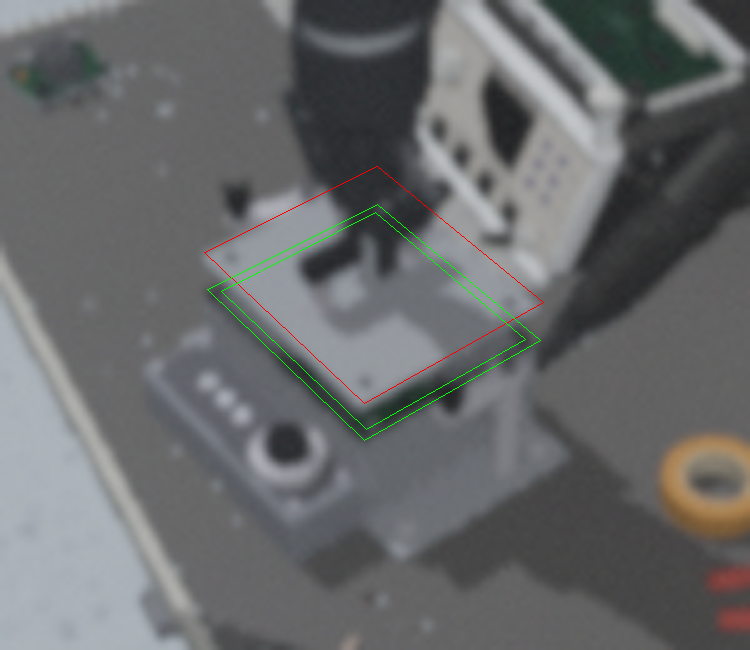

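View pics/h_t.png

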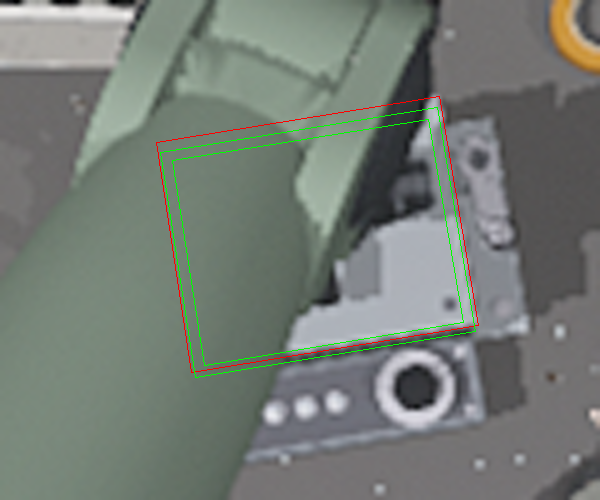

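Run:
```python
import cv2
a=cv2.imread("pics/top_1914.png")[160:260,250:370];
h=cv2.imread("pics/h_t.png")
b=cv2.resize(a[55:72,60:100],None,fx=15,fy=15,interpolation=cv2.INTER_NEAREST)
d=cv2.resize(cv2.imread("pics/h_t.png")[275:360,300:500],None,fx=3,fy=3,interpolation=cv2.INTER_NEAREST)
import numpy as np
cv2.imwrite("pics/v5.png",np.vstack([b,d]))
```

```text
(no output)
```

View pics/v5.png

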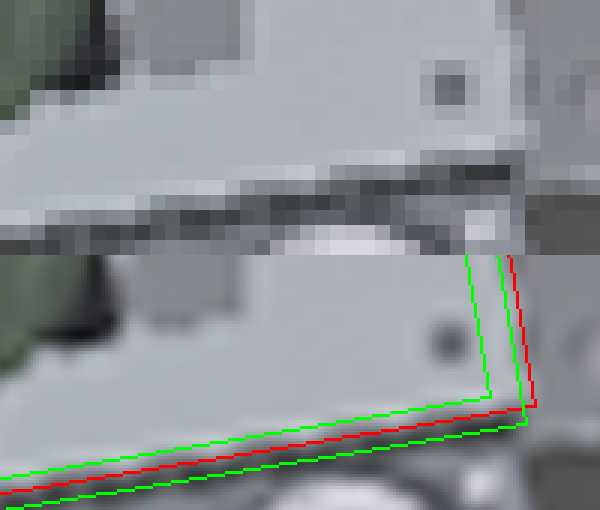

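```bash
cat > i.py <<'E'
import sys; sys.path.insert(0,'.')
from h import *
T=camera("top");S=camera("scene")
def ld(n): return cv2.imread(n).astype(np.float32).mean(2)
def samp(img,c,W,s=None):
    q=proj(c,W).astype(np.float32); return cv2.remap(img,q[:,0][None],q[:,1][None],cv2.INTER_LINEAR)[0]
def dark(img,c,g,p):  # ridge darkness of line
    R=Rn.from_euler('z',p[2]).as_matrix(); tot=0
    f=lambda k: segs_pts(rect(.130-2*k,.160-2*k,.072))[0]@R.T+[p[0],p[1],0]
    return samp(img,c,f(g)).mean()-.5*samp(img,c,f(g-.006)).mean()-.5*samp(img,c,f(g+.006)).mean()
t0=ld("pics/top_1386.png"); s0=cv2.GaussianBlur(ld("pics/scene_1391.png"),(0,0),.6)
for nm,im,c in(("T",t0,T),("S",s0,S)):
    for g in(.001,.003,.005,.007):
        best=None
        for dx in np.arange(-.006,.0061,.002):
            for dy in np.arange(-.006,.0061,.002):
                r=minimize(lambda p:dark(im,c,g,[p[0],p[1],.185+p[2]]),[.5225+dx,-.1177+dy,0],method='Nelder-Mead',options=dict(initial_simplex=[[.5225+dx,-.1177+dy,0],[.5235+dx,-.1177+dy,0],[.5225+dx,-.1167+dy,0],[.5225+dx,-.1177+dy,.01]],maxiter=80)) if (dx in(0,) or True) and abs(dx)<.0045 and abs(dy)<.0045 else None
                if r is not None and (best is None or r.fun<best.fun): best=r
        print(nm,g,best.x.round(4),round(best.fun,2))
E
python3 i.py
```

```text
T 0.001 [ 0.5219 -0.1178 -0.0014] -28.69
T 0.003 [ 0.5228 -0.1175  0.0031] -52.01
T 0.005 [ 0.5224 -0.1178  0.0054] -40.5
T 0.007 [ 5.183e-01 -1.205e-01 -1.000e-04] -25.95
S 0.001 [ 0.5205 -0.118   0.0141] -6.94
S 0.003 [ 0.5199 -0.1183  0.0121] -9.98
S 0.005 [ 0.5196 -0.1182  0.016 ] -9.54
S 0.007 [ 0.5208 -0.1172 -0.0342] -6.14
```

```bash
cat > j.py <<'E'
import sys; sys.path.insert(0,'.')
from h import *
T=camera("top");S=camera("scene")
ti=cv2.imread("pics/top_1914.png").astype(np.float32).mean(2)
t0=cv2.imread("pics/top0.png").astype(np.float32).mean(2)
def prof(c,img,a0,a1,out,p,z0):
    a0=np.array(a0,float);a1=np.array(a1,float)
    P=a0+(a1-a0)*np.linspace(0,1,60)[:,None]; R=Rn.from_euler('z',p[2]).as_matrix()
    s=np.arange(-8,8.1,.5);V=[]
    for k in s:
        W=(P+np.array(out)*k*.001)@R.T+[p[0],p[1],z0]; q=proj(c,W).astype(np.float32)
        V.append(cv2.remap(img,q[:,0][None],q[:,1][None],cv2.INTER_LINEAR)[0].mean())
    V=np.array(V); g=np.abs(np.diff(V)); return s,V
p=[.523,-.1184,.185]; z=.0884
for nm,img,p,z in(("now",ti,p,z),("bench",t0,[.5059,-.3977,.0235],0)):
  for e,a,b,o in(("-x",[-.065,-.060,.0135],[-.065,-.035,.0135],[-1,0,0]),("-y",[-.055,-.08,.0135],[-.025,-.08,.0135],[0,-1,0]),("+y",[-.055,.08,.0135],[-.025,.08,.0135],[0,1,0]),("+x",[.065,-.060,.0135],[.065,-.035,.0135],[1,0,0])):
    s,V=prof(T,img,a,b,o,p,z); print(nm,e,list(zip(s[::2].astype(int).tolist(),V[::2].astype(int).tolist())))
E
python3 j.py
```

```text
now -x [(-8, 179), (-7, 180), (-6, 182), (-5, 184), (-4, 183), (-3, 174), (-2, 155), (-1, 134), (0, 112), (1, 92), (2, 77), (3, 77), (4, 87), (5, 96), (6, 106), (7, 121), (8, 141)]
now -y [(-8, 177), (-7, 178), (-6, 180), (-5, 181), (-4, 181), (-3, 176), (-2, 167), (-1, 157), (0, 147), (1, 137), (2, 131), (3, 132), (4, 135), (5, 136), (6, 136), (7, 136), (8, 136)]
now +y [(-8, 114), (-7, 115), (-6, 115), (-5, 116), (-4, 116), (-3, 116), (-2, 117), (-1, 117), (0, 117), (1, 118), (2, 118), (3, 119), (4, 119), (5, 119), (6, 119), (7, 119), (8, 120)]
now +x [(-8, 86), (-7, 87), (-6, 89), (-5, 91), (-4, 93), (-3, 95), (-2, 97), (-1, 99), (0, 102), (1, 103), (2, 105), (3, 107), (4, 109), (5, 111), (6, 113), (7, 115), (8, 118)]
bench -x [(-8, 170), (-7, 171), (-6, 171), (-5, 170), (-4, 168), (-3, 166), (-2, 156), (-1, 143), (0, 130), (1, 121), (2, 113), (3, 106), (4, 105), (5, 106), (6, 108), (7, 108), (8, 108)]
bench -y [(-8, 166), (-7, 168), (-6, 170), (-5, 172), (-4, 174), (-3, 176), (-2, 166), (-1, 149), (0, 131), (1, 111), (2, 92), (3, 73), (4, 74), (5, 86), (6, 97), (7, 103), (8, 106)]
bench +y [(-8, 169), (-7, 172), (-6, 173), (-5, 175), (-4, 172), (-3, 166), (-2, 160), (-1, 146), (0, 128), (1, 110), (2, 102), (3, 99), (4, 97), (5, 97), (6, 98), (7, 98), (8, 100)]
bench +x [(-8, 168), (-7, 168), (-6, 168), (-5, 170), (-4, 172), (-3, 175), (-2, 169), (-1, 163), (0, 156), (1, 134), (2, 108), (3, 82), (4, 87), (5, 96), (6, 105), (7, 106), (8, 106)]
```

```bash
cat > k.py <<'E'
import sys; sys.path.insert(0,'.')
from h import *
th=.187; B=np.array([.5225,-.1177]); xy=B+rot2(th,[-.0007,.0002])
for z in(.100,.097,.0945,.092,.090,.0885,.0878):
    line_to([*xy,z],quat(th),feed=.03); st(z); print("   ",np.round(get_torque(),2))
    if get_contact_force()[2]>3: print("contact");break
E
python3 k.py
```

```text
0.1 t 19.89 tcp [ 0.5216 -0.1176  0.0997] F [-0.2  0.3 -4.7] w 0.174
    [-0.08 -0.04  0.01]
0.097 t 20.14 tcp [ 0.5217 -0.1176  0.0968] F [-0.9  0.2 -4. ] w 0.177
    [-0.01 -0.02  0.01]
0.0945 t 20.39 tcp [ 0.5217 -0.1176  0.0944] F [-0.5  0.5 -4. ] w 0.173
    [-0.   -0.03 -0.01]
0.092 t 20.64 tcp [ 0.5216 -0.1176  0.0918] F [ 0.7  0.1 -4.2] w 0.175
    [ 0.03  0.03 -0.01]
0.09 t 20.89 tcp [ 0.5217 -0.1176  0.0899] F [-0.6 -0.9 -4.4] w 0.172
    [ 0.03 -0.02  0.02]
0.0885 t 21.14 tcp [ 0.5217 -0.1176  0.0884] F [ 0.3 -0.4 -3.4] w 0.175
    [ 0.03 -0.02  0.02]
0.0878 t 21.39 tcp [ 0.5219 -0.1177  0.0879] F [-1.  -0.5 -3.7] w 0.177
    [-0.03  0.03 -0.02]
```

```bash
cat > k2.py <<'E'
import sys; sys.path.insert(0,'.')
from h import *
th=.187; B=np.array([.5225,-.1177]); xy=B+rot2(th,[-.0007,.0002])
for z in(.0872,.0866,.086,.0855,.085):
    line_to([*xy,z],quat(th),feed=.02); st(z); print("   ",np.round(get_torque(),2))
    if get_contact_force()[2]>2: print("contact");break
E
python3 k2.py
```

```text
0.0872 t 21.64 tcp [ 0.5219 -0.1177  0.0879] F [-1.7 -0.1  5.7] w 0.174
    [ 0.21  0.59 -0.03]
contact
```

```bash
cat > l.py <<'E'
import sys; sys.path.insert(0,'.')
from h import *
move_gripper(1.0); st("open")
t=get_tcp_pos(); line_to([t[0],t[1],.19],feed=.25)
move_pose([.42,.12,.25],quat(.0)); st()
S=save("scene");T=save("top"); B=[.5227,-.1177,.187]
CP=rect(.130,.160,.0775)
for c,n,cr in((S,"s",(130,260,240,390)),(T,"t",(165,255,250,370))):
    draw(c,[(CP,B,0,(0,0,255))],f"pics/l_{n}.png",cr,5); draw(c,[],f"pics/l_{n}0.png",cr,6)
print("T",fit([T],CP,B,rng=(.004,.004,.03)),"S",fit([S],CP,B,rng=(.006,.006,.04)))
for k in("clip_left_knob","clip_right_knob","start_top"):
    for n,c in(("T",T),("S",S)):
        z={"s":.045}.get(k[0],.103)
        print(k,n,[(round(d["conf"],2),(np.array(d["position"])*[640,400]).round(1),ray(c,np.array(d["position"])*[640,400],z).round(4)) for d in mark_of(c,k)[:2]])
E
python3 l.py
```

```text
open t 22.32 tcp [ 0.5218 -0.1177  0.0872] F [ 0.2  1.2 -0.1] w 0.997
 t 23.92 tcp [0.4202 0.1195 0.2493] F [ 0.3 -0.8  0.3] w 1.002
pics/scene_2396.png
pics/top_2401.png
T [ 0.52292841 -0.11709194  0.18744478 34.31652451] S [ 0.51909958 -0.11795818  0.19146148 17.27475166]
clip_left_knob T [(0.65, array([272.8, 217.3]), array([ 0.4898, -0.0088,  0.103 ]))]
clip_left_knob S []
clip_right_knob T [(0.48, array([351.1, 207.6]), array([ 0.5216, -0.2244,  0.103 ]))]
clip_right_knob S [(0.57, array([330.6, 205.3]), array([ 0.5274, -0.2162,  0.103 ]))]
start_top T [(0.58, array([218. , 163.5]), array([0.6504, 0.1652, 0.045 ])), (0.42, array([334.1, 238.7]), array([ 0.4378, -0.1796,  0.045 ]))]
start_top S [(0.57, array([298.8, 218.4]), array([ 0.4476, -0.1698,  0.045 ]))]
```

View pics/l_t0.png

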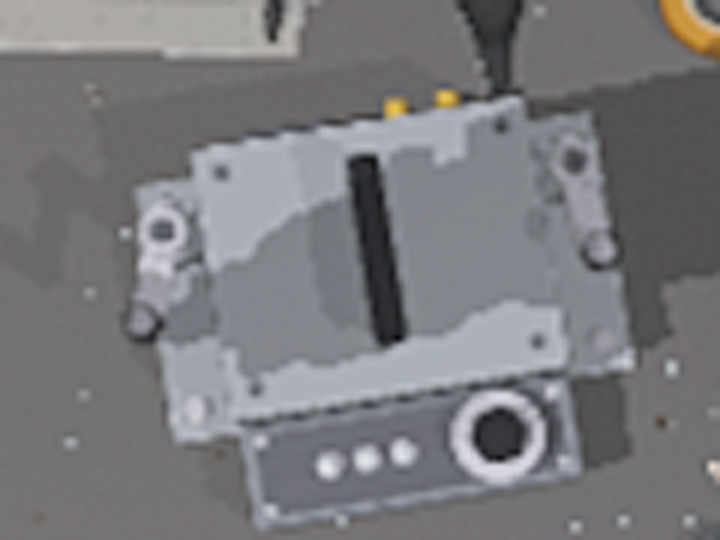

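View pics/l_s.png

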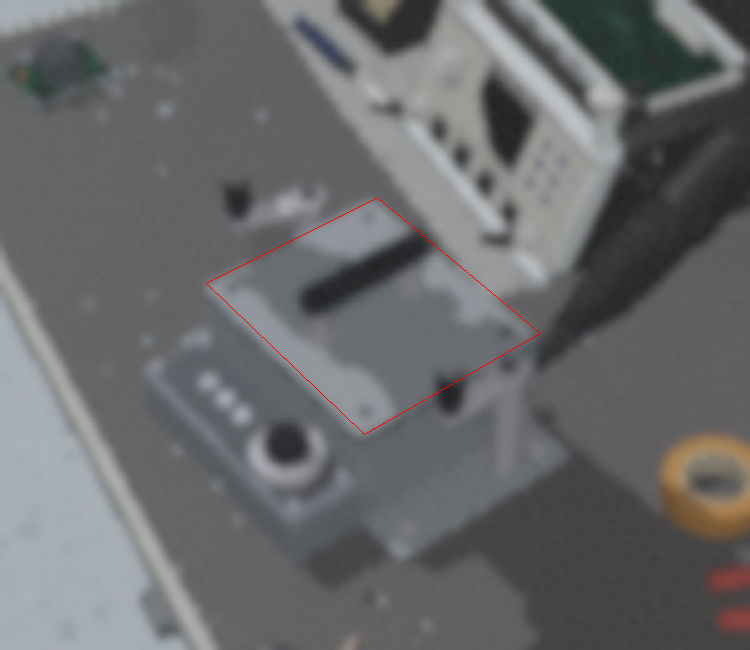

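```bash
cat > m.py <<'E'
import sys; sys.path.insert(0,'.')
from h import *
T=camera("top");S=camera("scene")
B=np.array([.5228,-.1174]);th=.187
def b(w): return (rot2(-th,w[:2]-B)*1000).round(1)
z6=lambda u,v,o=(250,165),f=6: ((u+.5)/f-.5+o[0],(v+.5)/f-.5+o[1])
z5=lambda u,v: z6(u,v,(240,130),5)
for s,(u,v),pv in((1,(142,316),(160,230)),(-1,(600,246),(573,158))):
    k=b(ray(T,z6(u,v),.112)); pp=b(ray(T,z6(*pv),.093)); d=k-[28,98*s]
    print("clip",s,"knob",k,"r",np.hypot(*d).round(1),"phi",np.arctan2(-s*d[1],-d[0]).round(3),"pivot seen",pp)
print("btn T",b(ray(T,z6(498,435),.05)),"S",b(ray(S,z5(287,440),.05)))
print("knobS L",b(ray(S,z5(238,185),.115)),"R",b(ray(S,z5(450,380),.115)))
E
python3 m.py
```

```text
clip 1 knob [-13.3 110.8] r 43.2 phi -0.301 pivot seen [27.4 98.4]
clip -1 knob [ -15.9 -101.1] r 44.0 phi -0.07 pivot seen [ 29.2 -96.9]
btn T [-90.  -41.8] S [-88.4 -35.6]
knobS L [-20.9 105.6] R [ -24.3 -106.3]
```

```bash
cat > n.py <<'E'
import sys; sys.path.insert(0,'.')
from h import *
B=np.array([.5228,-.1174]);bt=.187
def pose(s,phi,z,lead=0.):
    # cage centre on the clip's arc
    d=np.array([-np.cos(phi),-s*np.sin(phi)])*.045
    xy=B+rot2(bt,np.array([.028,.098*s])+d)
    return [*xy,z],quat(bt+s*phi)
def swing(s,phi0):
    move_gripper(.35)
    p,q=pose(s,phi0,.16); move_pose(p,q); st("above")
    p,q=pose(s,phi0,.097); line_to(p,q,feed=.12); st("down")
    F0=np.array(get_contact_force())
    if F0[2]>5: print("unexpected contact"); return
    for phi in np.r_[np.linspace(phi0,1.5,9)[1:],1.57,1.62,1.66,1.70,1.74,1.78]:
        p,q=pose(s,phi,.097); line_to(p,q,feed=.08 if phi<1.55 else .03)
        F=np.array(get_contact_force()); print(round(phi,2),F.round(1),round(get_t(),2))
        if np.linalg.norm(F[:2])>(25 if phi<1.55 else 10): print("stop"); break
E
cat > n1.py <<'E'
from n import *
swing(1,-.30); st()
S=save("scene");T=save("top");draw(S,[],"pics/n_s.png",(120,250,250,380),6)
E
python3 n1.py
```

```text
above t 25.72 tcp [ 0.4871 -0.0103  0.1603] F [-0.   0.   0.1] w 0.349
down t 26.39 tcp [ 0.4879 -0.0103  0.0978] F [ 0.4 -0.5 -0.2] w 0.347
-0.07 [ 0.6 -0.4 -0.2] 26.77
0.15 [-0.2 -0.3  0.4] 27.14
0.38 [-0.2 -0.9 -1.1] 27.52
0.6 [ 1.   0.1 -0.4] 27.89
0.82 [-0.  -0.7 -0.5] 28.27
1.05 [ 0.6 -0.8 -0.3] 28.64
1.27 [-0.3 -0.7  0.5] 29.02
1.5 [-0.3  0.6  0.3] 29.39
1.57 [-0.5 -0.5 -0.3] 29.65
1.62 [ 0.  -0.7  0. ] 29.9
1.66 [-2.7 -0.4  1.2] 30.15
1.7 [-8.4 -1.   5. ] 30.4
1.74 [-11.1  -0.5   8. ] 30.65
stop
 t 30.65 tcp [ 0.5433 -0.0582  0.0963] F [-11.1  -0.5   8. ] w 0.352
pics/scene_3070.png
pics/top_3075.png
```

View pics/n_s.png

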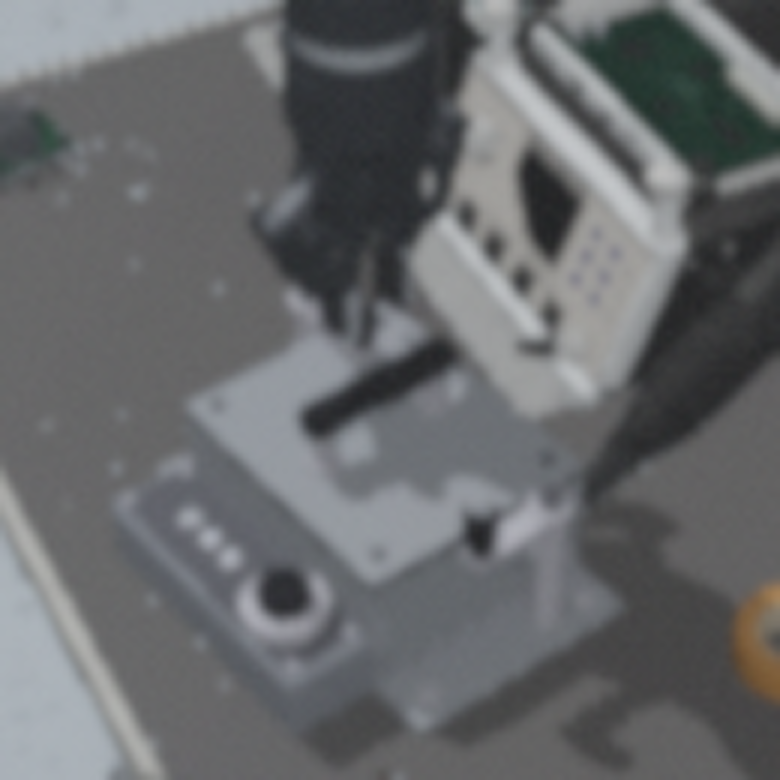

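```bash
cat > n2.py <<'E'
from n import *
p,q=pose(1,1.62,.097); line_to(p,q,feed=.05); p,q=pose(1,1.62,.17); line_to(p,q,feed=.2); st("up")
swing(-1,-.07); st()
p,q=pose(-1,1.62,.097); line_to(p,q,feed=.05); p,q=pose(-1,1.62,.17); line_to(p,q,feed=.2)
S=save("scene");draw(S,[],"pics/n_s2.png",(120,250,250,380),6)
E
python3 n2.py
```

```text
up t 31.53 tcp [ 0.5432 -0.0597  0.1701] F [-0.4  0.7 -0.4] w 0.349
above t 32.91 tcp [ 0.5249 -0.2195  0.1597] F [-0.1 -0.5  0.6] w 0.349
down t 33.58 tcp [ 0.5254 -0.2199  0.0974] F [-0.2  0.3  0.6] w 0.35
0.13 [0.5 0.  0.8] 33.93
0.32 [-0.4  0.1 -0.3] 34.28
0.52 [ 0.6 -0.2 -0.1] 34.63
0.72 [-0.4  1.2  0.6] 34.98
0.91 [-1.3  0.3  0.1] 35.33
1.11 [ 0.   0.6 -0. ] 35.68
1.3 [-0.1  0.6 -0.5] 36.03
1.5 [-0.5 -0.1  0.1] 36.38
1.57 [-0.2  0.1 -0.7] 36.64
1.62 [-0.2  0.3  0.3] 36.89
1.66 [-2.2 -1.4  0.3] 37.14
1.7 [-6.1 -3.2  2.9] 37.39
1.74 [-9.7 -3.9  5.7] 37.64
stop
 t 37.64 tcp [ 0.5639 -0.1649  0.0967] F [-9.7 -3.9  5.7] w 0.349
pics/scene_3847.png
```

View pics/n_s2.png

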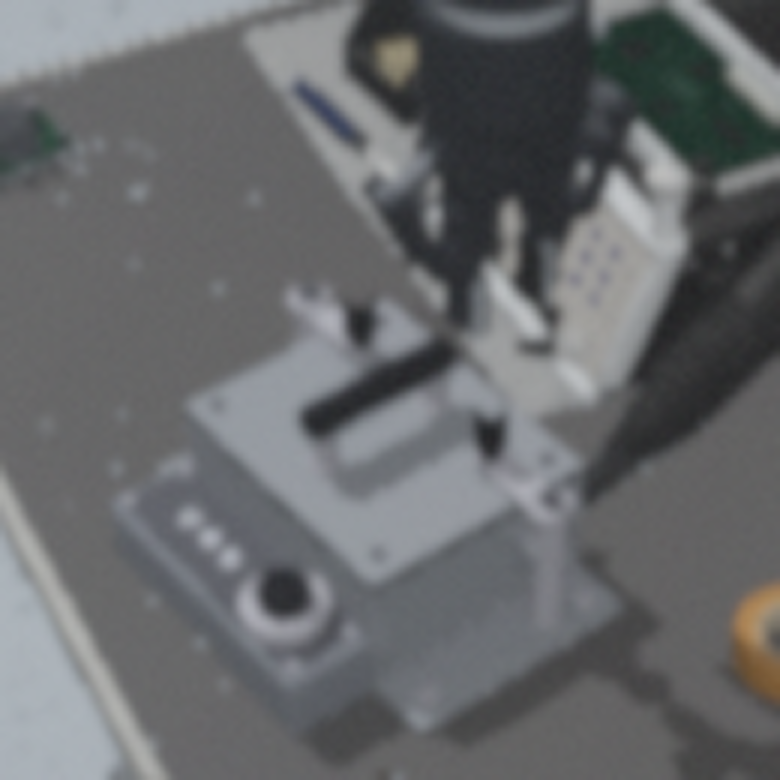

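```bash
cat > o.py <<'E'
from n import *
p=B+rot2(bt,[-.090,-.041]); q=quat(bt)
move_gripper(0.0)
move_pose([*p,.17],q); line_to([*p,.075],feed=.15); st()
T=save("top"); draw(T,[],"pics/o_t.png",(165,255,250,370),6)
S=save("scene"); draw(S,[],"pics/o_s.png",(150,250,250,350),7)
for z in np.arange(.068,.040,-.002):
    line_to([*p,z],feed=.04); F=get_contact_force(); print(round(z,4),np.round(get_tcp_pos(),4)[2],np.round(F,1),round(get_t(),2))
    if F[2]>2.0: break
E
python3 o.py
```

```text
t 41.18 tcp [ 0.4424 -0.1746  0.0754] F [0.4 0.3 0.9] w -0.002
pics/top_4123.png
pics/scene_4128.png
0.068 0.0679 [ 0.1  1.1 -0.2] 41.61
0.066 0.0659 [-0.5  0.9 -0.4] 41.86
0.064 0.0639 [-0.3 -0.5 -0.5] 42.11
0.062 0.0621 [ 0.6 -0.2  0.6] 42.36
0.06 0.0601 [ 0.  -0.6  2.3] 42.61
```

View pics/o_t.png

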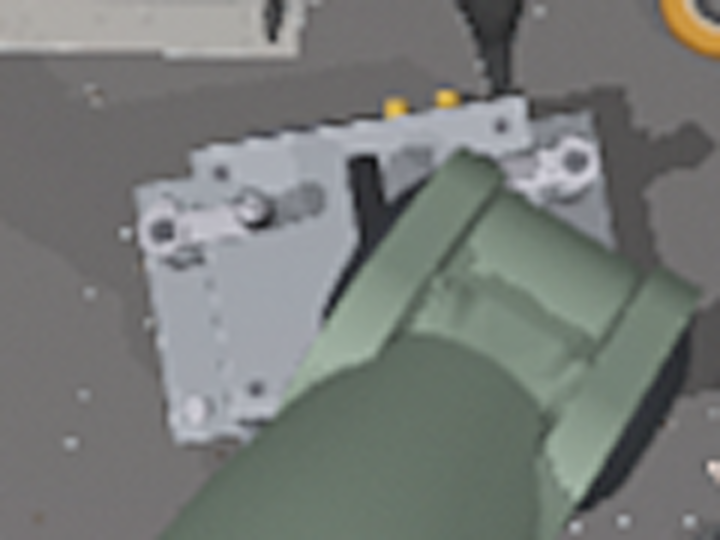

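View pics/o_s.png

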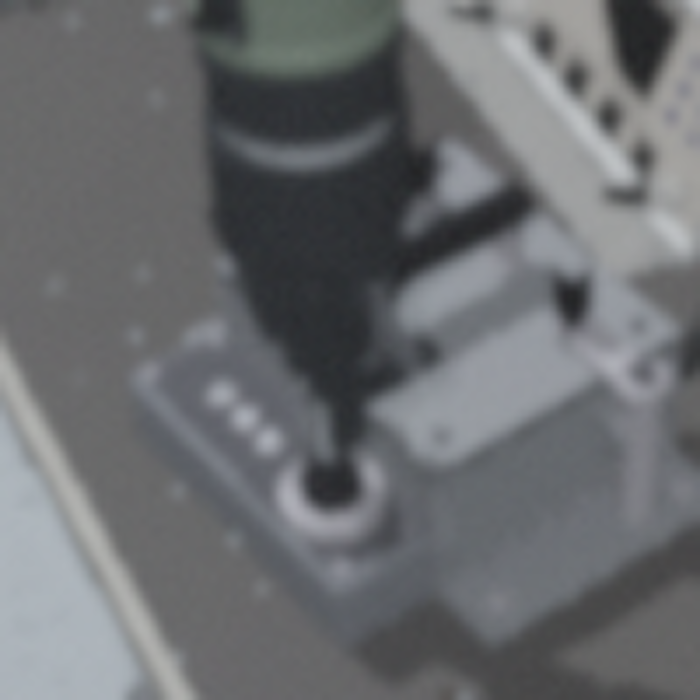

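```bash
cat > o2.py <<'E'
from n import *
p=B+rot2(bt,[-.090,-.041])
for z in np.arange(.0585,.048,-.001):
    line_to([*p,z],feed=.02); pause(.1); F=get_contact_force(); print(round(z,4),np.round(get_tcp_pos(),4)[2],np.round(F,1),round(get_t(),2))
    if F[2]>15: break
E
python3 o2.py
```

```text
0.0585 0.0586 [0.7 0.4 2.4] 42.96
0.0575 0.0576 [ 1.  -0.6  4. ] 43.31
0.0565 0.0566 [0.8 0.4 4.3] 43.66
0.0555 0.056 [0.3 0.3 8.9] 44.01
0.0545 0.0558 [-2.1  0.7 17.7] 44.36
```

```bash
cat > o3.py <<'E'
from n import *
p=B+rot2(bt,[-.090,-.041])
for z in(.0575,.059,.0605,.0615,.0625):
    line_to([*p,z],feed=.03); pause(.1); F=get_contact_force(); print(round(z,4),np.round(F,1))
line_to([*p,.17],feed=.2); move_pose([.42,.15,.25],quat(0.)); st()
T=save("top"); draw(T,[],"pics/p_t.png",(165,255,250,370),6); S=save("scene"); draw(S,[],"pics/p_s.png",(150,260,250,370),6)
Bx=[*B,bt]; print(fit([T],rect(.130,.160,.0775),Bx,rng=(.004,.004,.03)))
E
python3 o3.py
```

```text
0.0575 [ 2.4 -0.   2.7]
0.059 [ 3.2 -0.9  3.6]
0.0605 [ 1.9 -0.9  2. ]
0.0615 [ 0.2 -0.4  1.5]
0.0625 [-0.6 -0.6 -0.4]
 t 48.07 tcp [0.42   0.1494 0.2493] F [ 0.3 -0.4  0.4] w 0.001
pics/top_4811.png
pics/scene_4816.png
[ 0.52292935 -0.11714271  0.18737701 30.18618965]
```

View pics/p_t.png

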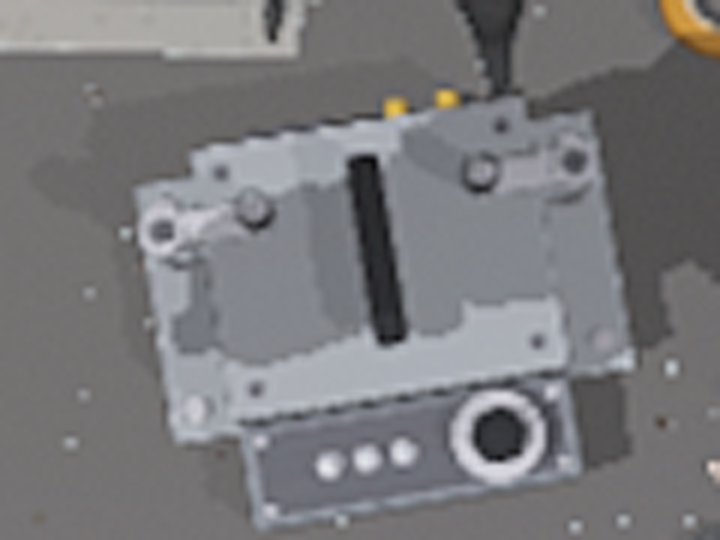

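View pics/p_s.png

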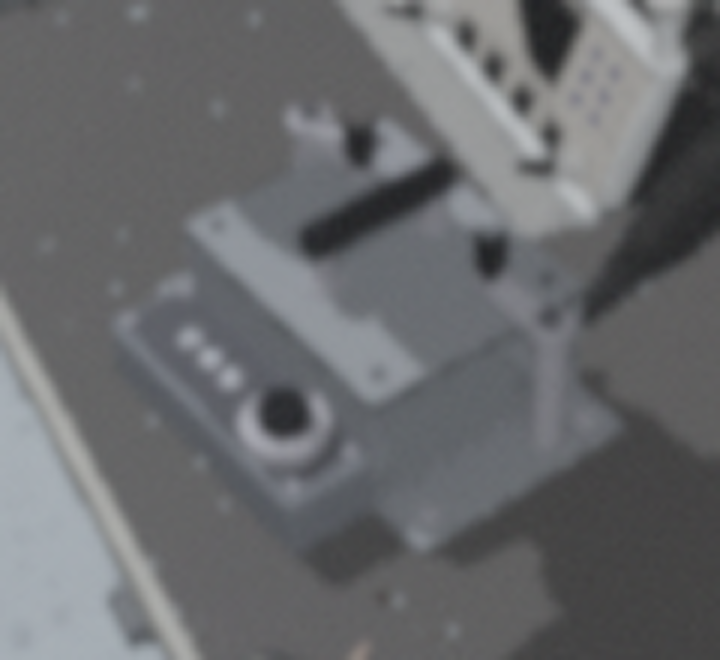

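The cover is unmoved, both clips point inward (knobs at zoomed (255,208) and (481,172)), and the button is up. I'll check the clip angles, then hand in.

```bash
cat > q.py <<'E'
from n import *
T=camera("top")
for s,(u,v) in((1,(255,207)),(-1,(481,172))):
    w=ray(T,((u+.5)/6-.5+250,(v+.5)/6-.5+165),.113); k=rot2(-bt,w[:2]-B)*1000; d=k-[28,98*s]
    print(k.round(1),np.hypot(*d).round(1),np.arctan2(-s*d[1],-d[0]).round(3))
E
python3 q.py
```

```text
[27.7 52. ] 46.0 1.564
[ 26.7 -53. ] 45.1 1.541
```

```bash
python3 -c "
from cell import *
print(get_t(),sign_off())"
```

```text
the job is handed in; nothing more can be done
48.2167 None
```

I did the whole job in the order asked and handed it in at 48.2 s of the 72 s allowed. No checks failed, though the two cameras disagreed by a few millimetres.

- **Module:** The larger module is on the box floor between the four locators, with its terminals towards the back wall. I lowered it until it touched at the expected height, and the top picture afterwards showed it inside the locators.
- **Cover:** It entered the mouth without touching the sides and met the rim within a millimetre of the home height. Its pose in the top picture was the same before the clips and after the button press, within 0.1 mm.
- **Clips:** I pushed both until they resisted with about 10 N at the stop. In the last picture they read 1.56 rad (left) and 1.54 rad (right), against a stop at 1.57. That difference is within what the pixels can resolve.
- **Button:** It moved about 6 mm and then went solid, and I took it to about 18 N. It came back up when I let go, with contact lost at the original height.
- **Camera disagreement:** The scene camera placed things about 2–4 mm off the top camera. I relied mainly on the top camera and on contact forces.
- **Other bench items:** The arm never handled them and the force readings showed no stray contact, but I did not measure their positions again at the end.

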